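# Reverse a row of sterile jars from cooling rack to carrier

## Robot

A 6-joint arm with a two-finger parallel gripper is mounted at the origin on the work surface; the furniture and walls round the work are solid. World frame = base frame: x ahead of the robot, y to its left, z up, the work surface at z = 0. Lengths are in m, angles in degrees, forces in N, time in s.
With the tool pointing down it reaches from about 0.4 to 0.825 m from the base axis. Payload 7 kg.
Tool frame: the origin (TCP) lies on the centre line of the jaws, within the pads' length; the fingertips stand r.tip_reach ahead of it and the grasp point (between the pads) is the TCP (r.tip_reach is the distance from the TCP to the fingertips, in m); z points along the fingers, y is the line along which they close (so a half turn about z gives the same grasp; the last joint's range is limited). The gripper opens to 88 mm and grips with 3 to 60 N. Pads are 19 mm wide; open, the fingers measure 130 mm over their backs; the gripper's body (78 mm by 193 mm) begins 47 mm behind the grasp point.
Start: joints at [-51.79, 20.546, 0.682, 0, -70.136, -16.507], TCP at [0.25, -0.627, 0.246] pointing down, gripper open.
Joint ranges: [-176.03, 176.03], [-82.01, 121.73], [-58.28, 71.71], [-173.87, 95.51], [-174.79, -0.11], [-173.66, 173.66]. Speed limits (degrees/s): [136.94, 136.94, 172.46, 180, 180, 180].

## Interface

Orientations are given as [roll, pitch, yaw] about the fixed x, y, z axes, in that order (R = Rz(yaw) Ry(pitch) Rx(roll)).
In Python, from plant import sensors, cams, r gives the robot as it stands.
- The arm moves only by the tool drive_tool, never from a script. Its argument "rows" is a list of rows, each an object of numbers: "fingers": the gripper's target within -1 to 1 (fully open at 1, half-way at 0, shut at -1); "x", "y", "z": the shift along the tool's x, y, z in m; "spin": the turn about the tool's z in rad. A call has 1 to 10 rows; each row is the pose to reach, as a shift and turn from the pose commanded when the call began, along the tool's axes at that moment; what a row does not reach only later rows make up. A row lasts 1/8 s, in which the tool goes at most 62.5 mm and 10.7 degrees, less where a joint would pass 70% of its speed; a pose out of reach is approached as far as the arm can. A call with a gripper value outside its range is refused whole. The fingers move at their own pace and stop on an object; "newtons" is the grip in N (left out, the last holds). Time passes only in rows, so rows that repeat a pose let the fingers close. It gives the time, the measured TCP pose, the force, the opening and the grip force at its end, in the units of the state.
- sensors.get_state(): the state, without advancing time (a new reading comes with each control period).
- cams.capture(name): name is "scene" or "top" or "wrist"; returns a dict with "pixels" (384x512x3 uint8, red, green, blue), "intrinsics" (3x3 intrinsics, pixels), "k1" (the pictures are not rectified: a ray, as slopes to the right and down, at radius r is drawn at 1 + k1 r^2 times it, then the intrinsics apply), "eye" and "orientation" of the camera in the world; the wrist camera has in their place "T_tool_cam" (4x4, takes a point from camera to tool coordinates, whose origin is the TCP and whose axes are the flange's). Camera axes: x right, y up, looking along -z (the intrinsics and any distortion apply to the point x, -y, -z); pixel columns grow to the right and rows downward; lengths in m; the calibration is good to about 2 mm. A picture is of the moment at which its call begins: read the wrist's pose just before it. There is no depth.
- r.close_job(): hands the job in; it is judged then, once.
The state is a dict: "time_s": time; "joints": joint angles; "qd": joint speeds; "joint_torque": joint torques, N m; "tcp_pos": TCP position; "eef_rot": TCP orientation; "contact_force": force on the tool from outside, world axes, zero at the start; "moment": the same for the moment, N m; "gripper_width": finger opening in m; "gripper_force": force on a finger pad.
Only numpy, scipy, OpenCV 4.12 (cv2) and the standard library are available. Lean on these libraries where they do the work, as an engineer would, in place of code of your own. Each camera call takes 0.05 s, during which the arm holds its last target. There are 200 camera calls.

## Task

Move the four steel jars from the cooling rack into the empty carrier, one in each compartment, in reverse order counted from the black-gripped handles: the jar nearest the cooling rack's handle goes into the carrier compartment farthest from the carrier's handle, the next jar into the next compartment, and so on to the last. Set every jar down upright on the compartment floor and let go; never let a jar tip over.

Things in the scene. Friction and masses are not known exactly. Their poses are not given: they have to be found in the camera images.
- jar_tall: tall slim round steel jar, 28 mm diameter, 95 mm high, 0.12 kg, rigid, its lid fixed, a dark groove 24 mm below the top; origin at the centre of its underside, z up. Its yaw at the start follows the cooling rack's within 0.12 rad.
- jar_short: short wide round steel jar, 38 mm diameter, 70 mm high, 0.12 kg, rigid, its lid fixed, a dark groove 24 mm below the top; origin at the centre of its underside, z up. Its yaw at the start follows the cooling rack's within 0.12 rad.
- jar_square: square steel jar, 32 x 32 mm, 80 mm high, 0.12 kg, rigid, its lid fixed, a dark groove 24 mm below the top; origin at the centre of its underside, z up. Its yaw at the start follows the cooling rack's within 0.12 rad.
- jar_flat: flat oblong steel jar, 38 mm long in its x, 24 mm thick in its y, 88 mm high, 0.12 kg, rigid, its lid fixed, a dark groove 24 mm below the top; origin at the centre of its underside, z up. Its yaw at the start follows the cooling rack's within 0.12 rad.
- insert_tall: the square insert on the cooling rack under the tall jar at the start; 50 x 50 mm, 5 mm rim round a 3 mm thick floor, 44 mm wide inside, all four alike, fixed. Origin at the centre of its underside. It stays where it is, so it records where that jar stood in the row.
- insert_short: the square insert on the cooling rack under the short jar at the start; 50 x 50 mm, 5 mm rim round a 3 mm thick floor, 44 mm wide inside, all four alike, fixed. Origin at the centre of its underside. It stays where it is, so it records where that jar stood in the row.
- insert_square: the square insert on the cooling rack under the square jar at the start; 50 x 50 mm, 5 mm rim round a 3 mm thick floor, 44 mm wide inside, all four alike, fixed. Origin at the centre of its underside. It stays where it is, so it records where that jar stood in the row.
- insert_flat: the square insert on the cooling rack under the flat jar at the start; 50 x 50 mm, 5 mm rim round a 3 mm thick floor, 44 mm wide inside, all four alike, fixed. Origin at the centre of its underside. It stays where it is, so it records where that jar stood in the row.
- cooling_rack: flat aluminium plate, 236 mm long in its x, 62 mm wide in its y, 10 mm high, fixed to the bench, with the four inserts standing in a row on it (58 mm apart, at x = -87, -29, 29 and 87 mm in any order) and a flat pull loop with a black grip at its +x end, reaching to x = 148 mm. Origin at the centre of its underside.
- carrier: steel carrier, empty at the start, 236 mm long in its x, 62 mm wide in its y, fixed to the bench. It has four open compartments in a row, centres at x = -87, -29, 29 and 87 mm, y = 0, each 54 x 54 mm inside, floor 10 mm above its origin, fence and dividers 4 mm thick and up to 19 mm above its origin. A flat pull loop with a black grip is at its +x end, reaching to x = 148 mm. Origin at the centre of its underside.
Things that resemble listed ones, but are neither listed nor needed, are in the scene too. What is shaped like the jar_tall but turquoise or yellow is not meant. Leave any pink look-alike of the jar_square alone.

How it is judged (in metres and radians):
At the end, for the whole second after the job is handed in: Each jar stands upright (within 0.1 rad), released and at rest, on the floor of the carrier compartment (within 15 mm of its centre along and across) that mirrors its starting place: a jar that stood at x on the cooling rack (where its insert is) stands at -x in the carrier (((x of insert_tall in the frame of cooling_rack between -0.107 and -0.067 m and x of jar_tall in the frame of carrier between 0.072 and 0.102 m) or (x of insert_tall in the frame of cooling_rack between -0.049 and -0.009 m and x of jar_tall in the frame of carrier between 0.014 and 0.044 m) or (x of insert_tall in the frame of cooling_rack between 0.009 and 0.049 m and x of jar_tall in the frame of carrier between -0.044 and -0.014 m) or (x of insert_tall in the frame of cooling_rack between 0.067 and 0.107 m and x of jar_tall in the frame of carrier between -0.102 and -0.072 m)) and y of jar_tall in the frame of carrier between -0.015 and 0.015 m and z of jar_tall in the frame of carrier between 0.005 and 0.014 m and angle between each of jar_tall, jar_short, jar_square, jar_flat's own z axis and vertical below 0.1 rad and linear speed of each of jar_tall, jar_short, jar_square, jar_flat below 0.02 m/s and angular speed of each of jar_tall, jar_short, jar_square, jar_flat below 0.2 rad/s and ((x of insert_short in the frame of cooling_rack between -0.107 and -0.067 m and x of jar_short in the frame of carrier between 0.072 and 0.102 m) or (x of insert_short in the frame of cooling_rack between -0.049 and -0.009 m and x of jar_short in the frame of carrier between 0.014 and 0.044 m) or (x of insert_short in the frame of cooling_rack between 0.009 and 0.049 m and x of jar_short in the frame of carrier between -0.044 and -0.014 m) or (x of insert_short in the frame of cooling_rack between 0.067 and 0.107 m and x of jar_short in the frame of carrier between -0.102 and -0.072 m)) and y of jar_short in the frame of carrier between -0.015 and 0.015 m and z of jar_short in the frame of carrier between 0.005 and 0.014 m and ((x of insert_square in the frame of cooling_rack between -0.107 and -0.067 m and x of jar_square in the frame of carrier between 0.072 and 0.102 m) or (x of insert_square in the frame of cooling_rack between -0.049 and -0.009 m and x of jar_square in the frame of carrier between 0.014 and 0.044 m) or (x of insert_square in the frame of cooling_rack between 0.009 and 0.049 m and x of jar_square in the frame of carrier between -0.044 and -0.014 m) or (x of insert_square in the frame of cooling_rack between 0.067 and 0.107 m and x of jar_square in the frame of carrier between -0.102 and -0.072 m)) and y of jar_square in the frame of carrier between -0.015 and 0.015 m and z of jar_square in the frame of carrier between 0.005 and 0.014 m and ((x of insert_flat in the frame of cooling_rack between -0.107 and -0.067 m and x of jar_flat in the frame of carrier between 0.072 and 0.102 m) or (x of insert_flat in the frame of cooling_rack between -0.049 and -0.009 m and x of jar_flat in the frame of carrier between 0.014 and 0.044 m) or (x of insert_flat in the frame of cooling_rack between 0.009 and 0.049 m and x of jar_flat in the frame of carrier between -0.044 and -0.014 m) or (x of insert_flat in the frame of cooling_rack between 0.067 and 0.107 m and x of jar_flat in the frame of carrier between -0.102 and -0.072 m)) and y of jar_flat in the frame of carrier between -0.015 and 0.015 m and z of jar_flat in the frame of carrier between 0.005 and 0.014 m); the robot touches nothing.
It fails at once if a jar tips over (angle between any of jar_tall, jar_short, jar_square, jar_flat's own z axis and vertical above 0.8 rad).
It also fails if it takes over 104 s, if anything falls off the work surface, if the arm or the gripper's body presses on something with over 40 N, if the wrist force passes 120 N, or if a joint passes its speed limit or range.

## Working session

There is one attempt and no reset: what is moved stays moved. The work goes in short steps, Python scripts to look and compute and a tool call to move; the robot and the scene stay as the last step left them, time stands still between calls to the robot, and variables do not carry over. Pictures are saved under pics/ and viewed, at most 14 in all, crops included, and the job is handed in when it is done.

Besides the shell and the picture viewer there is one more tool, called after "Emit:" by a JSON object that holds its "api" and its "payload". drive_tool: Moves the arm, as the interface text tells. Its arguments: {"type":"object","properties":{"rows":{"type":"array"},"newtons":{"type":"number"}},"required":["rows"]}

```bash
mkdir -p pics; ls; python3 - <<'E'
from plant import sensors,cams,r
import cv2
for n in ("top","scene"):
    c=cams.capture(n); cv2.imwrite(f"pics/{n}0.png",c["pixels"][:,:,::-1])
    print(n,c["intrinsics"],c["k1"],c["eye"],c["orientation"])
print(sensors.get_state(),r.tip_reach)
E
```

```text
pics
top [[394.83623004   0.         255.44381581]
 [  0.         394.83623004 186.90876624]
 [  0.           0.           1.        ]] -0.08263309332439651 [ 0.45633557 -0.05125499  0.89668717] [  6.69978745   2.20901108 -91.0404668 ]
scene [[495.44292226   0.         252.47644323]
 [  0.         495.44292226 191.34256077]
 [  0.           0.           1.        ]] -0.04882864284517493 [ 0.96831249 -0.46177696  0.87728878] [37.38983174  0.33676678 44.02419328]
{'time_s': 0.1, 'joints': array([-5.17901421e+01,  2.05891713e+01,  6.38939489e-01, -1.80440708e-02,
       -7.01379901e+01, -1.65060908e+01]), 'qd': array([ 0.0650559 , -0.0579907 ,  0.12603049, -0.0180532 ,  0.03632228,
        0.0288838 ]), 'joint_torque': array([-1.61977496e-03, -5.84163773e+01,  2.93752098e+01,  7.01556042e+00,
        1.02057066e-02, -5.85200632e-05]), 'tcp_pos': array([ 0.24943029, -0.62676846,  0.244694  ]), 'eef_rot': array([ 1.79910594e+02, -8.80335499e-03, -1.58302370e+02]), 'contact_force': array([-0.42782309,  0.16331324,  0.26565555]), 'moment': array([-0.02212186, -0.03165116,  0.02758494]), 'gripper_force': 0.0, 'gripper_width': 0.08741453411965644} 0.019
```

View pics/top0.png

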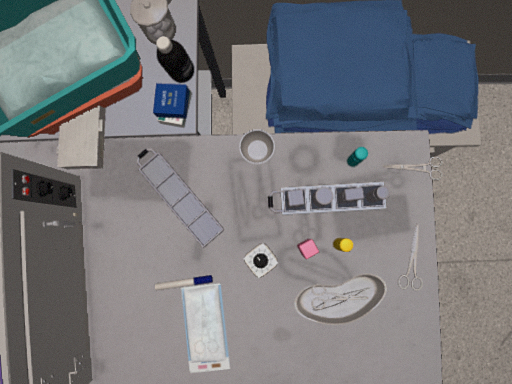

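View pics/scene0.png

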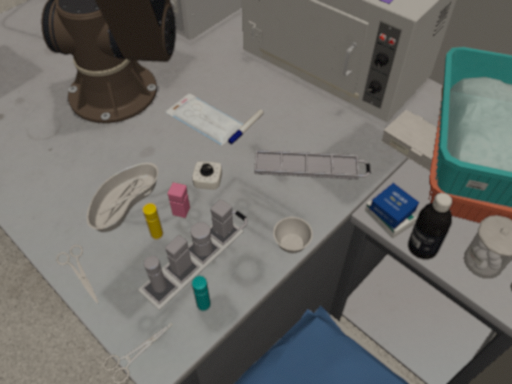

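Top view: rack with its handle at (271,202) and four steel jars at about (297,197), (323,196), (350,195), (374,194). The carrier runs from its handle at (147,155) to (210,235). Look-alikes to leave alone: turquoise (358,157), yellow (346,244), pink (308,248).

```bash
cat > h.py <<'E'
import numpy as np,cv2
from scipy.spatial.transform import Rotation as R
from plant import sensors,cams,r
def pose(c,st=None):
    if "eye" in c: return R.from_euler("xyz",c["orientation"],degrees=True).as_matrix(),np.array(c["eye"])
    T=np.eye(4);T[:3,:3]=R.from_euler("xyz",st["eef_rot"],degrees=True).as_matrix();T[:3,3]=st["tcp_pos"]
    T=T@c["T_tool_cam"];return T[:3,:3],T[:3,3]
def cast(c,uv,z,st=None):
    Rm,e=pose(c,st);uv=np.array(uv,float).reshape(-1,1,2)
    # radial model: distorted = (1+k1 r^2)*undistorted
    p=cv2.undistortPoints(uv,c["intrinsics"],np.array([c["k1"],0,0,0]))[:,0]
    d=np.c_[p[:,0],-p[:,1],-np.ones(len(p))]@Rm.T
    return (e+d*((z-e[2])/d[:,2])[:,None])[:,:2]
def project(c,P,st=None):
    Rm,e=pose(c,st);q=(np.array(P,float).reshape(-1,3)-e)@Rm
    q=q*[1,-1,-1]
    return cv2.projectPoints(q,np.zeros(3),np.zeros(3),c["intrinsics"],np.array([c["k1"],0,0,0]))[0][:,0]
E
python3 - <<'E'
from h import *
c=cams.capture("top");p=c["pixels"][:,:,::-1]
a=cv2.resize(p[170:225,260:395],None,fx=5.9,fy=5.9,interpolation=cv2.INTER_CUBIC)
cv2.imwrite("pics/rack.png",a)
s=cams.capture("scene")["pixels"][:,:,::-1]
cv2.imwrite("pics/rs.png",cv2.resize(s[185:310,120:260],None,fx=4.5,fy=4.5,interpolation=cv2.INTER_CUBIC))
cv2.imwrite("pics/car.png",cv2.resize(p[140:255,125:235],None,fx=5,fy=5,interpolation=cv2.INTER_CUBIC))
E
```

```text
(no output)
```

View pics/rack.png

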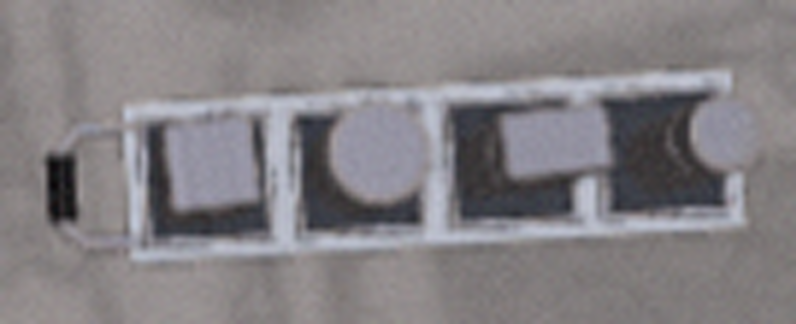

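View pics/rs.png

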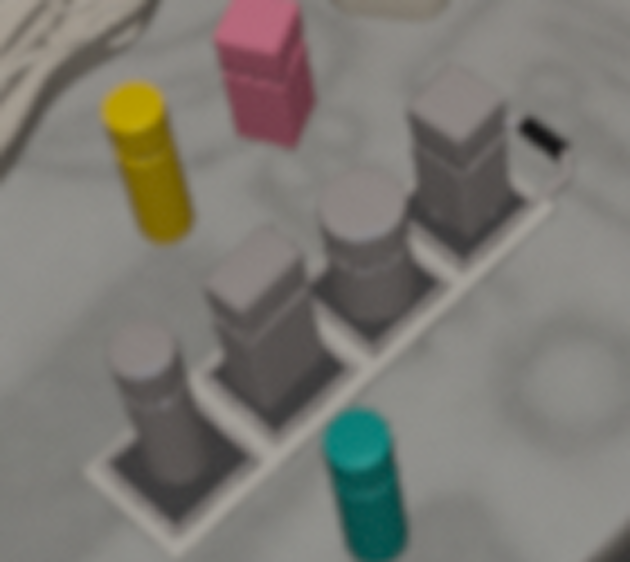

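View pics/car.png

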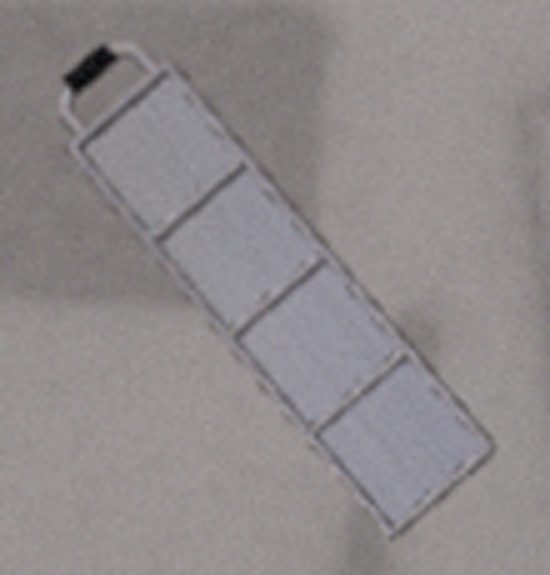

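Rack, from the handle outwards: square (crop 212,164), short (380,153), flat (556,141), tall (725,133). The carrier compartments are clear, with corners at crop (75,145), (170,70), (493,445), (393,535).

```bash
cat >> h.py <<'E'
def frame(q,z=None):
    # corners: handle-end L, handle-end R ,far R ,far L  -> centre, yaw of +x
    q=np.array(q);c=q.mean(0);d=(q[0]+q[1]-q[2]-q[3])/2
    return c,np.degrees(np.arctan2(d[1],d[0])),np.linalg.norm(d),np.linalg.norm((q[0]+q[3]-q[1]-q[2])/2)
E
python3 - <<'E'
from h import *
c=cams.capture("top")
f=lambda p,s,o:(np.array(p)+.5)/s-.5+o
rk=lambda p:f(p,5.9,[260,170]); ca=lambda p:f(p,5,[125,140])
print("rack",frame(cast(c,rk([(125,108),(133,260),(745,225),(730,73)]),.010)))
C=frame(cast(c,ca([(75,145),(170,70),(493,445),(393,535)]),.019));print("carrier",C)
for n,p,z in (("sq",(212,164),.093),("short",(380,153),.083),("flat",(556,141),.101),("tall",(725,133),.108)): print(n,cast(c,rk(p),z))
e=cast(c,rk([(502,116),(608,104),(510,178),(612,165)]),.101);d=e[0]-e[1]+e[2]-e[3];print("flat yaw",np.degrees(np.arctan2(d[1],d[0])))
e=cast(c,rk([(165,125),(250,118),(175,213),(258,203)]),.093);d=e[0]-e[1]+e[2]-e[3];print("sq yaw",np.degrees(np.arctan2(d[1],d[0])))
u=np.array([np.cos(np.radians(C[1])),np.sin(np.radians(C[1]))])
for x in (-.087,-.029,.029,.087): print(x,C[0]+x*u)
print(cams.capture("wrist")["T_tool_cam"])
E
```

```text
rack (array([ 0.53264792, -0.19307903]), np.float64(92.01117720408794), np.float64(0.23251372438395296), np.float64(0.0582630396517344))
carrier (array([0.53712317, 0.15029857]), np.float64(39.86748794629532), np.float64(0.22984475262058338), np.float64(0.057537705843063315))
sq [[ 0.52801567 -0.10331328]]
short [[ 0.53145994 -0.1627416 ]]
flat [[ 0.53255601 -0.22061321]]
tall [[ 0.5332971  -0.27676318]]
flat yaw 95.55308624667659
sq yaw 94.53354383395933
-0.087 [0.47034815 0.09453034]
-0.029 [0.51486483 0.13170916]
0.029 [0.55938152 0.16888799]
0.087 [0.6038982  0.20606681]
[[ 1.28954772e-03  9.65418275e-01  2.60702689e-01  6.97924538e-02]
 [ 9.99998332e-01 -9.07661456e-04 -1.58522574e-03  5.94167205e-04]
 [-1.29377612e-03  2.60704299e-01 -9.65417834e-01 -1.38464219e-01]
 [ 0.00000000e+00  0.00000000e+00  0.00000000e+00  1.00000000e+00]]
```

```bash
cat >> h.py <<'E'
def go(x,y,z,yaw):
    s=sensors.get_state();Rm=R.from_euler("xyz",s["eef_rot"],degrees=True).as_matrix()
    d=Rm.T@(np.array([x,y,z])-s["tcp_pos"]);a=(yaw-s["eef_rot"][2]+180)%360-180
    print("shift",d.round(4),"spin",round(-np.radians(a),3),"t",round(s["time_s"],2))
E
python3 - <<'E'
from h import *
go(.533,-.193,.29,-88)
c=cams.capture("top");print("turq,yel,pink",cast(c,[(359,155),(346,244),(308,248)],.09))
E
```

```text
shift [-0.4239  0.2985 -0.0446] spin -1.227 t 0.3
turq,yel,pink [[ 0.61335266 -0.23757033]
 [ 0.43153613 -0.20266471]
 [ 0.42516513 -0.12575029]]
```

Emit:
{"api": "drive_tool", "payload": {"rows": [{"x": -0.424, "y": 0.298, "z": -0.045, "spin": -1.227, "fingers": 0.4}, {"x": -0.424, "y": 0.298, "z": -0.045, "spin": -1.227, "fingers": 0.4}, {"x": -0.424, "y": 0.298, "z": -0.045, "spin": -1.227, "fingers": 0.4}, {"x": -0.424, "y": 0.298, "z": -0.045, "spin": -1.227, "fingers": 0.4}, {"x": -0.424, "y": 0.298, "z": -0.045, "spin": -1.227, "fingers": 0.4}, {"x": -0.424, "y": 0.298, "z": -0.045, "spin": -1.227, "fingers": 0.4}, {"x": -0.424, "y": 0.298, "z": -0.045, "spin": -1.227, "fingers": 0.4}, {"x": -0.424, "y": 0.298, "z": -0.045, "spin": -1.227, "fingers": 0.4}, {"x": -0.424, "y": 0.298, "z": -0.045, "spin": -1.227, "fingers": 0.4}, {"x": -0.424, "y": 0.298, "z": -0.045, "spin": -1.227, "fingers": 0.4}], "newtons": 25}}

```text
time_s: 1.6
tcp_pos: [0.5339, -0.1924, 0.2905]
eef_rot: [180.0, 0.0, -87.9]
contact_force: [-0.9, -0.6, -0.1]
gripper_width: 0.0613
gripper_force: 0.0
```

```bash
python3 - <<'E'
from h import *
st=sensors.get_state();c=cams.capture("wrist");print(st["tcp_pos"],st["eef_rot"],st["gripper_width"])
cv2.imwrite("pics/w1.png",c["pixels"][:,:,::-1])
P=[(.528,-.103,.093),(.5315,-.1627,.083),(.5326,-.2206,.101),(.5333,-.2768,.108)]
print(project(c,P,st).round(0))
E
```

```text
[ 0.53391026 -0.19237924  0.29048183] [ 1.79992719e+02  1.33738298e-03 -8.78695989e+01] 0.06131111922614099
[[258. 238.]
 [258. 193.]
 [259. 152.]
 [260. 103.]]
```

View pics/w1.png

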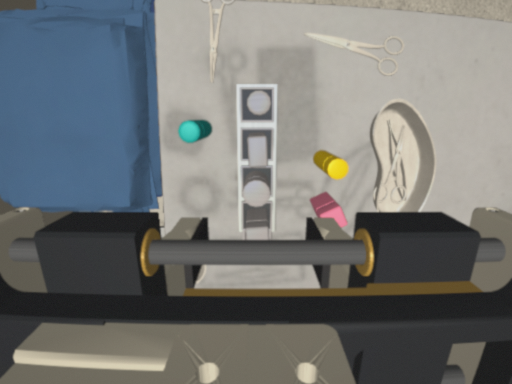

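The wrist view shows the same order: tall (259,103), flat (257,150), short (257,193), with the square hidden below. This agrees with the projection to within about 2 px, so I'm going for the square.

```bash
python3 -c "
from h import *
go(.528,-.103,.072,-86.5)"
```

```text
shift [-0.0904  0.0019  0.2184] spin -0.025 t 1.65
```

Emit:
{"api": "drive_tool", "payload": {"rows": [{"x": -0.09, "y": 0.002, "z": 0.06, "spin": -0.025, "fingers": 0.4}, {"x": -0.09, "y": 0.002, "z": 0.1, "spin": -0.025, "fingers": 0.4}, {"x": -0.09, "y": 0.002, "z": 0.13, "spin": -0.025, "fingers": 0.4}, {"x": -0.09, "y": 0.002, "z": 0.16, "spin": -0.025, "fingers": 0.4}, {"x": -0.09, "y": 0.002, "z": 0.19, "spin": -0.025, "fingers": 0.4}, {"x": -0.09, "y": 0.002, "z": 0.218, "spin": -0.025, "fingers": 0.4}, {"x": -0.09, "y": 0.002, "z": 0.218, "spin": -0.025, "fingers": 0.4}]}}

```text
time_s: 2.52
tcp_pos: [0.5261, -0.1051, 0.0708]
eef_rot: [179.7, -0.0, -86.7]
contact_force: [-0.9, 0.4, -0.4]
gripper_width: 0.0613
gripper_force: 0.0
```

Emit:
{"api": "drive_tool", "payload": {"rows": [{"fingers": -0.2}, {"fingers": -0.5}, {"fingers": -0.8}, {"fingers": -0.8}, {"fingers": -0.8}, {"fingers": -0.8}, {"fingers": -0.8}], "newtons": 25}}

```text
invalid input
```

Emit:
{"api": "drive_tool", "payload": {"rows": [{"x": 0, "y": 0, "z": 0, "spin": 0, "fingers": -0.2}, {"x": 0, "y": 0, "z": 0, "spin": 0, "fingers": -0.5}, {"x": 0, "y": 0, "z": 0, "spin": 0, "fingers": -0.8}, {"x": 0, "y": 0, "z": 0, "spin": 0, "fingers": -0.8}, {"x": 0, "y": 0, "z": 0, "spin": 0, "fingers": -0.8}, {"x": 0, "y": 0, "z": 0, "spin": 0, "fingers": -0.8}], "newtons": 25}}

```text
time_s: 3.28
tcp_pos: [0.5287, -0.1035, 0.0733]
eef_rot: [-179.9, -0.0, -86.5]
contact_force: [-0.8, 0.4, 6.3]
gripper_width: 0.0323
gripper_force: 24.8
```

```bash
python3 -c "
from h import *
go(.4703,.0945,.0712,-140.1)"
```

```text
shift [-0.2012  0.0463  0.002 ] spin 0.935 t 3.27
```

Emit:
{"api": "drive_tool", "payload": {"rows": [{"x": 0, "y": 0, "z": -0.04, "spin": 0, "fingers": -0.8}, {"x": 0, "y": 0, "z": -0.09, "spin": 0, "fingers": -0.8}, {"x": -0.04, "y": 0.01, "z": -0.1, "spin": 0.17, "fingers": -0.8}, {"x": -0.08, "y": 0.02, "z": -0.1, "spin": 0.34, "fingers": -0.8}, {"x": -0.12, "y": 0.03, "z": -0.1, "spin": 0.51, "fingers": -0.8}, {"x": -0.16, "y": 0.04, "z": -0.1, "spin": 0.68, "fingers": -0.8}, {"x": -0.201, "y": 0.046, "z": -0.1, "spin": 0.85, "fingers": -0.8}, {"x": -0.201, "y": 0.046, "z": -0.1, "spin": 0.935, "fingers": -0.8}, {"x": -0.201, "y": 0.046, "z": -0.07, "spin": 0.935, "fingers": -0.8}, {"x": -0.201, "y": 0.046, "z": -0.05, "spin": 0.935, "fingers": -0.8}]}}

```text
time_s: 4.53
tcp_pos: [0.4695, 0.0943, 0.1215]
eef_rot: [180.0, -0.0, -140.1]
contact_force: [-0.5, -0.6, -2.0]
gripper_width: 0.0315
gripper_force: 24.8
```

```bash
python3 - <<'E'
from h import *
go(.4703,.0945,.0715,-140.1)
st=sensors.get_state();c=cams.capture("wrist");print(st["tcp_pos"],st["gripper_width"])
a=c["pixels"][:,:,::-1].copy()
C=np.array([.5371,.1503]);t=np.radians(39.87);u=np.array([np.cos(t),np.sin(t)]);v=np.array([-u[1],u[0]])
for x in (-.118,.118,.0):
  for y in (-.031,.031):
    q=project(c,[*(C+x*u+y*v),.019],st)[0];cv2.circle(a,tuple(int(i) for i in q),2,(0,0,255),-1)
cv2.imwrite("pics/w2.png",a)
t=cams.capture("top");b=t["pixels"][:,:,::-1].copy()
E
```

```text
shift [-0.0008 -0.0004  0.05  ] spin -0.0 t 4.53
[0.46946052 0.09434283 0.12151925] 0.03151259415380241
```

View pics/w2.png

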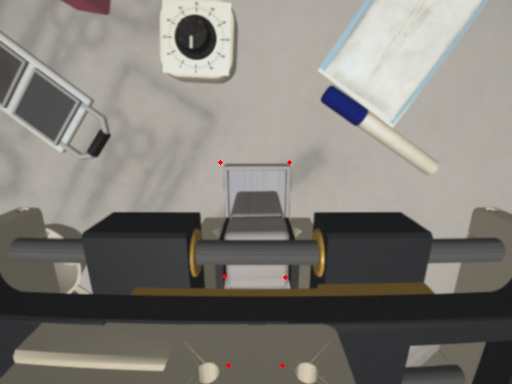

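The wrist view shows the square jar above the end compartment. The corners are at (224,164) and (291,164), about 3 px right of the prediction. I'll add 2 mm and lower.

Emit:
{"api": "drive_tool", "payload": {"rows": [{"x": 0.0, "y": 0.002, "z": 0.02, "spin": 0, "fingers": -0.8}, {"x": 0.0, "y": 0.002, "z": 0.035, "spin": 0, "fingers": -0.8}, {"x": 0.0, "y": 0.002, "z": 0.045, "spin": 0, "fingers": -0.8}, {"x": 0.0, "y": 0.002, "z": 0.05, "spin": 0, "fingers": -0.8}, {"x": 0.0, "y": 0.002, "z": 0.05, "spin": 0, "fingers": -0.8}, {"x": 0.0, "y": 0.002, "z": 0.05, "spin": 0, "fingers": -0.8}]}}

```text
time_s: 5.38
tcp_pos: [0.4692, 0.096, 0.073]
eef_rot: [-180.0, 0.0, -140.1]
contact_force: [-1.0, -0.2, -0.1]
gripper_width: 0.0319
gripper_force: 24.8
```

Emit:
{"api": "drive_tool", "payload": {"rows": [{"x": 0, "y": 0, "z": 0.001, "spin": 0, "fingers": -0.8}, {"x": 0, "y": 0, "z": 0.002, "spin": 0, "fingers": -0.8}, {"x": 0, "y": 0, "z": 0.002, "spin": 0, "fingers": -0.8}]}}

```text
time_s: 5.75
tcp_pos: [0.4689, 0.0958, 0.0705]
eef_rot: [180.0, -0.0, -140.1]
contact_force: [-0.6, 0.5, 0.3]
gripper_width: 0.0319
gripper_force: 24.8
```

Emit:
{"api": "drive_tool", "payload": {"rows": [{"x": 0, "y": 0, "z": 0.001, "spin": 0, "fingers": -0.8}, {"x": 0, "y": 0, "z": 0.001, "spin": 0, "fingers": -0.8}, {"x": 0, "y": 0, "z": 0.001, "spin": 0, "fingers": -0.1}, {"x": 0, "y": 0, "z": 0.001, "spin": 0, "fingers": 0.2}, {"x": 0, "y": 0, "z": 0.001, "spin": 0, "fingers": 0.3}, {"x": 0, "y": 0, "z": 0.001, "spin": 0, "fingers": 0.3}, {"x": 0, "y": 0, "z": -0.02, "spin": 0, "fingers": 0.3}, {"x": 0, "y": 0, "z": -0.06, "spin": 0, "fingers": 0.3}, {"x": 0, "y": 0, "z": -0.12, "spin": 0, "fingers": 0.3}, {"x": 0, "y": 0, "z": -0.13, "spin": 0, "fingers": 0.3}]}}

```text
time_s: 7.0
tcp_pos: [0.4709, 0.0968, 0.2047]
eef_rot: [-179.9, 0.4, -140.1]
contact_force: [0.5, 0.1, -0.9]
gripper_width: 0.0572
gripper_force: 0.0
```

```bash
python3 - <<'E'
from h import *
go(.5315,-.1627,.14,-88)
c=cams.capture("top")
b=cv2.resize(c["pixels"][140:255,125:400,::-1],None,fx=2.9,fy=2.9,interpolation=cv2.INTER_CUBIC);cv2.imwrite("pics/t2.png",b)
E
```

```text
shift [ 0.1204 -0.2378  0.0642] spin -0.909 t 7.0
```

View pics/t2.png

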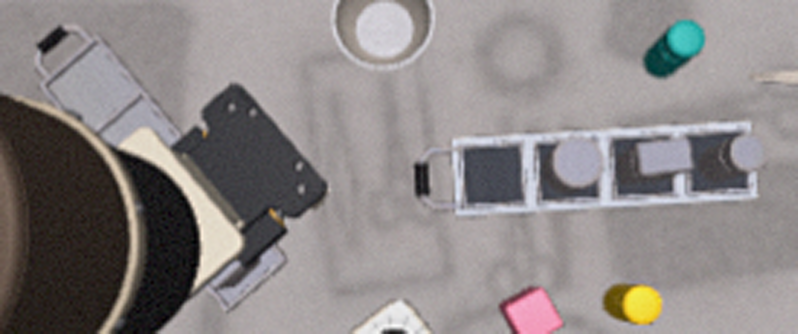

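The arm hides the carrier, and the rack's square insert at (495,175) is now empty. On to the short jar.

Emit:
{"api": "drive_tool", "payload": {"rows": [{"x": 0.02, "y": -0.04, "z": 0.0, "spin": -0.17, "fingers": 0.45}, {"x": 0.04, "y": -0.08, "z": 0.0, "spin": -0.34, "fingers": 0.45}, {"x": 0.06, "y": -0.12, "z": 0.0, "spin": -0.51, "fingers": 0.45}, {"x": 0.08, "y": -0.16, "z": 0.02, "spin": -0.68, "fingers": 0.45}, {"x": 0.1, "y": -0.2, "z": 0.04, "spin": -0.85, "fingers": 0.45}, {"x": 0.12, "y": -0.238, "z": 0.06, "spin": -0.909, "fingers": 0.45}, {"x": 0.12, "y": -0.238, "z": 0.06, "spin": -0.909, "fingers": 0.45}, {"x": 0.12, "y": -0.238, "z": 0.06, "spin": -0.909, "fingers": 0.45}]}}

```text
time_s: 8.05
tcp_pos: [0.5287, -0.1639, 0.1394]
eef_rot: [179.9, 0.0, -88.1]
contact_force: [-0.7, 1.0, 1.1]
gripper_width: 0.0636
gripper_force: 0.0
```

```bash
python3 - <<'E'
from h import *
go(.5315,-.1627,.068,-88)
c=cams.capture("scene")
b=cv2.resize(c["pixels"][130:310,120:390,::-1],None,fx=2.9,fy=2.9,interpolation=cv2.INTER_CUBIC);cv2.imwrite("pics/s2.png",b)
E
```

```text
shift [-0.0011 -0.003   0.0714] spin -0.002 t 8.05
```

View pics/s2.png

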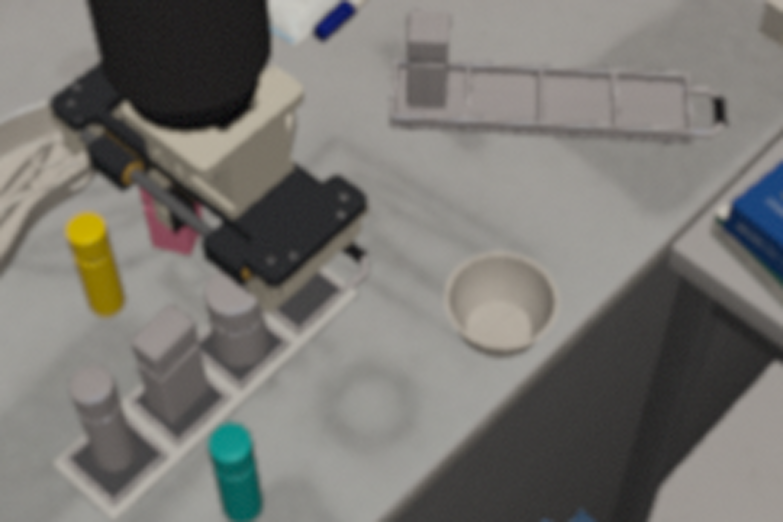

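The square jar stands upright and centred in the end compartment, at crop (428,95). Now gripping the short jar.

Emit:
{"api": "drive_tool", "payload": {"rows": [{"x": -0.001, "y": -0.003, "z": 0.025, "spin": 0, "fingers": 0.45}, {"x": -0.001, "y": -0.003, "z": 0.05, "spin": 0, "fingers": 0.45}, {"x": -0.001, "y": -0.003, "z": 0.071, "spin": 0, "fingers": 0.45}, {"x": -0.001, "y": -0.003, "z": 0.071, "spin": 0, "fingers": 0.45}, {"x": -0.001, "y": -0.003, "z": 0.071, "spin": 0, "fingers": 0.0}, {"x": -0.001, "y": -0.003, "z": 0.071, "spin": 0, "fingers": -0.3}, {"x": -0.001, "y": -0.003, "z": 0.071, "spin": 0, "fingers": -0.6}, {"x": -0.001, "y": -0.003, "z": 0.071, "spin": 0, "fingers": -0.8}, {"x": -0.001, "y": -0.003, "z": 0.071, "spin": 0, "fingers": -0.8}, {"x": -0.001, "y": -0.003, "z": 0.071, "spin": 0, "fingers": -0.8}], "newtons": 25}}

```text
time_s: 9.35
tcp_pos: [0.5329, -0.1627, 0.0703]
eef_rot: [-179.9, -0.0, -88.0]
contact_force: [0.1, 0.7, 6.5]
gripper_width: 0.0377
gripper_force: 25.0
```

```bash
python3 -c "
from h import *
go(.5149,.1317,.066,-140.1)"
```

```text
shift [-0.2949  0.0079  0.0042] spin 0.909 t 9.35
```

Emit:
{"api": "drive_tool", "payload": {"rows": [{"x": 0, "y": 0, "z": -0.04, "spin": 0, "fingers": -0.8}, {"x": 0, "y": 0, "z": -0.1, "spin": 0, "fingers": -0.8}, {"x": -0.05, "y": 0.001, "z": -0.12, "spin": 0.16, "fingers": -0.8}, {"x": -0.1, "y": 0.003, "z": -0.12, "spin": 0.32, "fingers": -0.8}, {"x": -0.15, "y": 0.004, "z": -0.12, "spin": 0.48, "fingers": -0.8}, {"x": -0.2, "y": 0.006, "z": -0.12, "spin": 0.64, "fingers": -0.8}, {"x": -0.25, "y": 0.008, "z": -0.12, "spin": 0.8, "fingers": -0.8}, {"x": -0.295, "y": 0.008, "z": -0.12, "spin": 0.909, "fingers": -0.8}, {"x": -0.295, "y": 0.008, "z": -0.1, "spin": 0.909, "fingers": -0.8}, {"x": -0.295, "y": 0.008, "z": -0.08, "spin": 0.909, "fingers": -0.8}]}}

```text
time_s: 10.6
tcp_pos: [0.5138, 0.1326, 0.1487]
eef_rot: [180.0, -0.0, -140.1]
contact_force: [0.4, -0.9, -2.4]
gripper_width: 0.0376
gripper_force: 25.0
```

```bash
python3 -c "
from h import *
cams.capture('wrist');go(.5149,.1317,.067,-140.1)"
```

```text
shift [-0.0024 -0.0016  0.0789] spin -0.001 t 10.65
```

Emit:
{"api": "drive_tool", "payload": {"rows": [{"x": -0.001, "y": 0.0, "z": 0.03, "spin": 0, "fingers": -0.8}, {"x": -0.001, "y": 0.0, "z": 0.055, "spin": 0, "fingers": -0.8}, {"x": -0.001, "y": 0.0, "z": 0.07, "spin": 0, "fingers": -0.8}, {"x": -0.001, "y": 0.0, "z": 0.076, "spin": 0, "fingers": -0.8}, {"x": -0.001, "y": 0.0, "z": 0.079, "spin": 0, "fingers": -0.8}, {"x": -0.001, "y": 0.0, "z": 0.079, "spin": 0, "fingers": -0.8}, {"x": -0.001, "y": 0.0, "z": 0.079, "spin": 0, "fingers": -0.8}]}}

```text
time_s: 11.52
tcp_pos: [0.5155, 0.1327, 0.0712]
eef_rot: [-180.0, 0.1, -140.1]
contact_force: [-0.6, -0.1, -0.2]
gripper_width: 0.0378
gripper_force: 25.0
```

Emit:
{"api": "drive_tool", "payload": {"rows": [{"x": 0, "y": 0, "z": 0.001, "spin": 0, "fingers": -0.8}, {"x": 0, "y": 0, "z": 0.002, "spin": 0, "fingers": -0.8}, {"x": 0, "y": 0, "z": 0.002, "spin": 0, "fingers": -0.8}]}}

```text
time_s: 11.9
tcp_pos: [0.515, 0.1325, 0.0685]
eef_rot: [180.0, -0.0, -140.1]
contact_force: [0.7, 0.4, -1.0]
gripper_width: 0.0373
gripper_force: 25.0
```

```bash
python3 -c "
from h import *
for i in range(3):
  cams.capture('wrist');s=sensors.get_state();print(s['tcp_pos'],s['contact_force'])"
```

```text
[0.51506969 0.13253209 0.06855377] [ 0.14702571 -0.24074963 -0.66752331]
[0.51509875 0.13252821 0.0685623 ] [-0.18318899  0.48795547 -0.77701103]
[0.51507371 0.13253264 0.06854083] [-0.09640988 -0.20431643 -1.16747034]
```

Emit:
{"api": "drive_tool", "payload": {"rows": [{"x": 0, "y": 0, "z": 0.001, "spin": 0, "fingers": -0.8}, {"x": 0, "y": 0, "z": 0.0015, "spin": 0, "fingers": -0.8}, {"x": 0, "y": 0, "z": 0.0015, "spin": 0, "fingers": -0.8}, {"x": 0, "y": 0, "z": 0.0015, "spin": 0, "fingers": 0.1}, {"x": 0, "y": 0, "z": 0.0015, "spin": 0, "fingers": 0.4}, {"x": 0, "y": 0, "z": 0.0015, "spin": 0, "fingers": 0.4}, {"x": 0, "y": 0, "z": -0.02, "spin": 0, "fingers": 0.4}, {"x": 0, "y": 0, "z": -0.06, "spin": 0, "fingers": 0.4}, {"x": 0, "y": 0, "z": -0.12, "spin": 0, "fingers": 0.4}, {"x": 0, "y": 0, "z": -0.13, "spin": 0, "fingers": 0.4}]}}

```text
time_s: 13.3
tcp_pos: [0.5171, 0.1335, 0.203]
eef_rot: [-179.9, 0.4, -140.1]
contact_force: [-0.3, 0.3, -0.1]
gripper_width: 0.0613
gripper_force: 0.0
```

```bash
python3 -c "
from h import *
cams.capture('wrist');go(.5333,-.2206,.15,-84.5)"
```

```text
shift [ 0.2144 -0.2823  0.0512] spin -0.971 t 13.35
```

Emit:
{"api": "drive_tool", "payload": {"rows": [{"x": 0.03, "y": -0.04, "z": 0.0, "spin": -0.17, "fingers": 0.3}, {"x": 0.06, "y": -0.08, "z": 0.0, "spin": -0.34, "fingers": 0.2}, {"x": 0.09, "y": -0.12, "z": 0.0, "spin": -0.51, "fingers": 0.2}, {"x": 0.12, "y": -0.16, "z": 0.0, "spin": -0.68, "fingers": 0.2}, {"x": 0.15, "y": -0.2, "z": 0.01, "spin": -0.85, "fingers": 0.2}, {"x": 0.18, "y": -0.24, "z": 0.02, "spin": -0.971, "fingers": 0.2}, {"x": 0.214, "y": -0.282, "z": 0.04, "spin": -0.971, "fingers": 0.2}, {"x": 0.214, "y": -0.282, "z": 0.05, "spin": -0.971, "fingers": 0.2}, {"x": 0.214, "y": -0.282, "z": 0.05, "spin": -0.971, "fingers": 0.2}, {"x": 0.214, "y": -0.282, "z": 0.05, "spin": -0.971, "fingers": 0.2}]}}

```text
time_s: 14.6
tcp_pos: [0.5318, -0.2203, 0.1487]
eef_rot: [180.0, -0.0, -84.4]
contact_force: [0.8, -0.7, 1.1]
gripper_width: 0.0526
gripper_force: 0.0
```

```bash
python3 - <<'E'
from h import *
cams.capture("wrist");go(.5333,-.2206,.073,-84.5)
c=cams.capture("scene")
b=cv2.resize(c["pixels"][130:310,120:390,::-1],None,fx=2.9,fy=2.9,interpolation=cv2.INTER_CUBIC);cv2.imwrite("pics/s3.png",b)
E
```

```text
shift [ 0.0006 -0.0011  0.076 ] spin 0.002 t 14.65
```

View pics/s3.png

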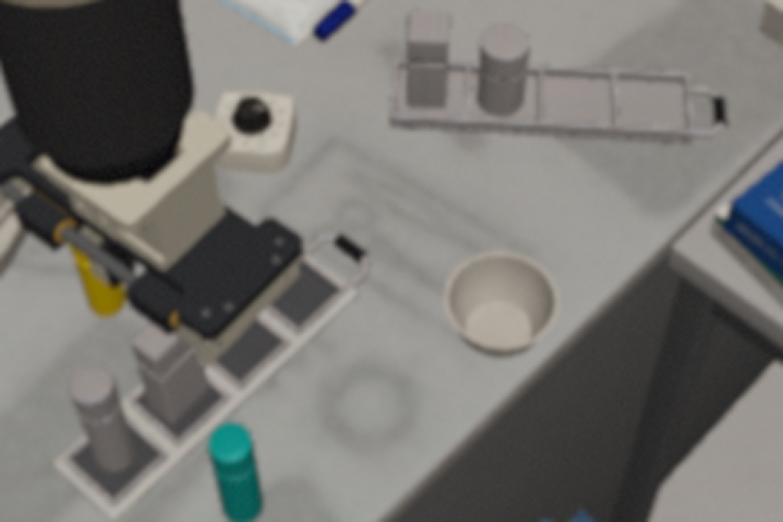

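The square (428,95) and short (503,105) jars stand in the first two compartments, centred to within a few mm. Next is the flat jar.

Emit:
{"api": "drive_tool", "payload": {"rows": [{"x": 0, "y": -0.001, "z": 0.025, "spin": 0, "fingers": 0.2}, {"x": 0, "y": -0.001, "z": 0.05, "spin": 0, "fingers": 0.2}, {"x": 0, "y": -0.001, "z": 0.076, "spin": 0, "fingers": 0.2}, {"x": 0, "y": -0.001, "z": 0.076, "spin": 0, "fingers": 0.2}, {"x": 0, "y": -0.001, "z": 0.076, "spin": 0, "fingers": -0.1}, {"x": 0, "y": -0.001, "z": 0.076, "spin": 0, "fingers": -0.4}, {"x": 0, "y": -0.001, "z": 0.076, "spin": 0, "fingers": -0.7}, {"x": 0, "y": -0.001, "z": 0.076, "spin": 0, "fingers": -0.9}, {"x": 0, "y": -0.001, "z": 0.076, "spin": 0, "fingers": -0.9}, {"x": 0, "y": -0.001, "z": 0.076, "spin": 0, "fingers": -0.9}], "newtons": 25}}

```text
time_s: 15.95
tcp_pos: [0.5331, -0.2211, 0.0733]
eef_rot: [-179.9, -0.0, -84.5]
contact_force: [-0.7, 1.0, 6.7]
gripper_width: 0.0239
gripper_force: 25.0
```

```bash
python3 -c "
from h import *
cams.capture('wrist');go(.5600,.1697,.0715,-140.1);s=sensors.get_state();print(s['tcp_pos'],s['gripper_width'],s['gripper_force'])"
```

```text
shift [-0.3864 -0.0643  0.0018] spin 0.971 t 16.0
[ 0.53309045 -0.22106955  0.07336235] 0.02389692523874585 24.99979868531227
```

Emit:
{"api": "drive_tool", "payload": {"rows": [{"x": 0, "y": 0, "z": -0.04, "spin": 0, "fingers": -0.9}, {"x": 0, "y": 0, "z": -0.1, "spin": 0, "fingers": -0.9}, {"x": -0.05, "y": -0.008, "z": -0.13, "spin": 0.14, "fingers": -0.9}, {"x": -0.1, "y": -0.016, "z": -0.13, "spin": 0.28, "fingers": -0.9}, {"x": -0.15, "y": -0.025, "z": -0.13, "spin": 0.42, "fingers": -0.9}, {"x": -0.2, "y": -0.033, "z": -0.13, "spin": 0.56, "fingers": -0.9}, {"x": -0.25, "y": -0.042, "z": -0.13, "spin": 0.7, "fingers": -0.9}, {"x": -0.3, "y": -0.05, "z": -0.13, "spin": 0.84, "fingers": -0.9}, {"x": -0.35, "y": -0.058, "z": -0.13, "spin": 0.971, "fingers": -0.9}, {"x": -0.386, "y": -0.064, "z": -0.13, "spin": 0.971, "fingers": -0.9}]}}

```text
time_s: 17.25
tcp_pos: [0.5589, 0.1713, 0.2021]
eef_rot: [180.0, -0.0, -140.2]
contact_force: [-0.2, 0.2, -1.3]
gripper_width: 0.024
gripper_force: 25.0
```

Emit:
{"api": "drive_tool", "payload": {"rows": [{"x": 0, "y": 0, "z": 0, "spin": 0, "fingers": -0.9}, {"x": 0, "y": 0, "z": 0.03, "spin": 0, "fingers": -0.9}, {"x": 0, "y": 0, "z": 0.06, "spin": 0, "fingers": -0.9}, {"x": 0, "y": 0, "z": 0.08, "spin": 0, "fingers": -0.9}, {"x": 0, "y": 0, "z": 0.08, "spin": 0, "fingers": -0.9}, {"x": 0, "y": 0, "z": 0.08, "spin": 0, "fingers": -0.9}]}}

```text
time_s: 18.0
tcp_pos: [0.5597, 0.1692, 0.1233]
eef_rot: [-180.0, 0.0, -140.1]
contact_force: [0.2, -0.4, -1.7]
gripper_width: 0.0236
gripper_force: 25.0
```

```bash
python3 -c "
from h import *
cams.capture('wrist');go(.5600,.1697,.0715,-140.1);s=sensors.get_state();print(s['tcp_pos'],s['gripper_width'],s['contact_force'])"
```

```text
shift [-0.0002  0.0002  0.0521] spin -0.001 t 18.05
[0.55988805 0.16937603 0.12364339] 0.02393838900957535 [-0.43671889  0.18406901 -2.33125819]
```

Emit:
{"api": "drive_tool", "payload": {"rows": [{"x": 0, "y": 0, "z": 0.025, "spin": 0, "fingers": -0.9}, {"x": 0, "y": 0, "z": 0.042, "spin": 0, "fingers": -0.9}, {"x": 0, "y": 0, "z": 0.049, "spin": 0, "fingers": -0.9}, {"x": 0, "y": 0, "z": 0.052, "spin": 0, "fingers": -0.9}, {"x": 0, "y": 0, "z": 0.053, "spin": 0, "fingers": -0.9}, {"x": 0, "y": 0, "z": 0.0535, "spin": 0, "fingers": -0.9}, {"x": 0, "y": 0, "z": 0.0535, "spin": 0, "fingers": -0.9}, {"x": 0, "y": 0, "z": 0.0535, "spin": 0, "fingers": -0.9}, {"x": 0, "y": 0, "z": 0.0535, "spin": 0, "fingers": -0.9}]}}

```text
time_s: 19.18
tcp_pos: [0.5596, 0.1695, 0.0703]
eef_rot: [-180.0, 0.1, -140.1]
contact_force: [-3.0, -0.5, 5.6]
gripper_width: 0.0238
gripper_force: 25.0
```

```bash
python3 -c "
from h import *
for i in range(2):
  cams.capture('wrist');s=sensors.get_state();print(s['tcp_pos'],s['contact_force'])"
```

```text
[0.559575   0.16944847 0.07033917] [-2.61240817 -0.810137    4.39479995]
[0.55957796 0.16946277 0.07036267] [-1.59627576 -1.68455945  4.22005402]
```

Contact is felt, so the jar is on the floor. Releasing and retreating.

Emit:
{"api": "drive_tool", "payload": {"rows": [{"x": 0, "y": 0, "z": 0, "spin": 0, "fingers": -0.2}, {"x": 0, "y": 0, "z": 0, "spin": 0, "fingers": 0.1}, {"x": 0, "y": 0, "z": 0, "spin": 0, "fingers": 0.2}, {"x": 0, "y": 0, "z": 0, "spin": 0, "fingers": 0.2}, {"x": 0, "y": 0, "z": -0.02, "spin": 0, "fingers": 0.2}, {"x": 0, "y": 0, "z": -0.06, "spin": 0, "fingers": 0.2}, {"x": 0, "y": 0, "z": -0.12, "spin": 0, "fingers": 0.2}, {"x": 0, "y": 0, "z": -0.13, "spin": 0, "fingers": 0.2}]}}

```text
time_s: 20.27
tcp_pos: [0.5614, 0.1704, 0.2038]
eef_rot: [-179.9, 0.4, -140.1]
contact_force: [0.3, 0.4, 0.0]
gripper_width: 0.0529
gripper_force: 0.0
```

```bash
python3 -c "
from h import *
cams.capture('wrist');go(.534,-.2768,.15,-88)"
```

```text
shift [ 0.3075 -0.3257  0.0514] spin -0.91 t 20.32
```

Emit:
{"api": "drive_tool", "payload": {"rows": [{"x": 0.035, "y": -0.037, "z": 0.0, "spin": -0.12, "fingers": 0.2}, {"x": 0.07, "y": -0.074, "z": 0.0, "spin": -0.24, "fingers": 0.2}, {"x": 0.105, "y": -0.111, "z": 0.0, "spin": -0.36, "fingers": 0.2}, {"x": 0.14, "y": -0.148, "z": 0.0, "spin": -0.48, "fingers": 0.2}, {"x": 0.175, "y": -0.185, "z": 0.0, "spin": -0.6, "fingers": 0.2}, {"x": 0.21, "y": -0.222, "z": 0.0, "spin": -0.72, "fingers": 0.2}, {"x": 0.245, "y": -0.26, "z": 0.0, "spin": -0.84, "fingers": 0.2}, {"x": 0.28, "y": -0.297, "z": 0.01, "spin": -0.91, "fingers": 0.2}, {"x": 0.3075, "y": -0.326, "z": 0.03, "spin": -0.91, "fingers": 0.2}, {"x": 0.3075, "y": -0.326, "z": 0.05, "spin": -0.91, "fingers": 0.2}]}}

```text
time_s: 21.58
tcp_pos: [0.5309, -0.2803, 0.1467]
eef_rot: [179.9, 0.0, -88.2]
contact_force: [-0.0, 0.0, -0.0]
gripper_width: 0.0525
gripper_force: 0.0
```

```bash
python3 - <<'E'
from h import *
for i in range(3): cams.capture("wrist")
go(.534,-.2768,.073,-88)
c=cams.capture("scene")
b=cv2.resize(c["pixels"][120:310,120:390,::-1],None,fx=2.9,fy=2.9,interpolation=cv2.INTER_CUBIC);cv2.imwrite("pics/s4.png",b)
E
```

```text
shift [-0.001  -0.0035  0.0739] spin -0.001 t 21.73
```

View pics/s4.png

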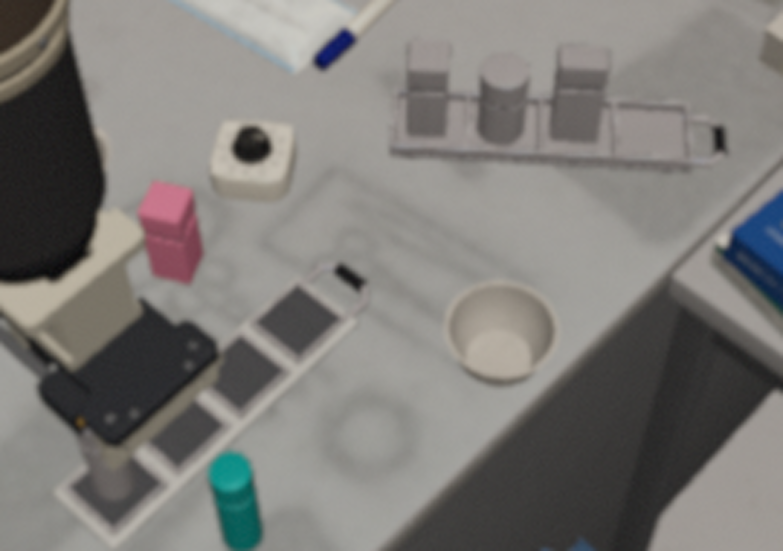

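Three jars are upright in the carrier, at crop (428,90), (503,100) and (580,95). The tall jar is last.

Emit:
{"api": "drive_tool", "payload": {"rows": [{"x": -0.001, "y": -0.003, "z": 0.025, "spin": 0, "fingers": 0.2}, {"x": -0.001, "y": -0.003, "z": 0.05, "spin": 0, "fingers": 0.2}, {"x": -0.001, "y": -0.003, "z": 0.073, "spin": 0, "fingers": 0.2}, {"x": -0.001, "y": -0.003, "z": 0.073, "spin": 0, "fingers": 0.2}, {"x": -0.001, "y": -0.003, "z": 0.073, "spin": 0, "fingers": -0.1}, {"x": -0.001, "y": -0.003, "z": 0.073, "spin": 0, "fingers": -0.4}, {"x": -0.001, "y": -0.003, "z": 0.073, "spin": 0, "fingers": -0.7}, {"x": -0.001, "y": -0.003, "z": 0.073, "spin": 0, "fingers": -0.9}, {"x": -0.001, "y": -0.003, "z": 0.073, "spin": 0, "fingers": -0.9}, {"x": -0.001, "y": -0.003, "z": 0.073, "spin": 0, "fingers": -0.9}], "newtons": 25}}

```text
time_s: 23.02
tcp_pos: [0.5358, -0.277, 0.077]
eef_rot: [-179.9, -0.0, -88.0]
contact_force: [-0.4, 0.7, 6.7]
gripper_width: 0.0276
gripper_force: 25.0
```

```bash
python3 -c "
from h import *
cams.capture('wrist');go(.6045,.2070,.0715,-140.1);s=sensors.get_state();print(s['tcp_pos'],s['gripper_width'],s['gripper_force'])"
```

```text
shift [-0.4813 -0.0858  0.0053] spin 0.91 t 23.07
[ 0.5357231  -0.27703958  0.07692435] 0.02739615491779304 24.984389919700334
```

Emit:
{"api": "drive_tool", "payload": {"rows": [{"x": 0, "y": 0, "z": -0.04, "spin": 0, "fingers": -0.9}, {"x": 0, "y": 0, "z": -0.1, "spin": 0, "fingers": -0.9}, {"x": -0.05, "y": -0.009, "z": -0.13, "spin": 0.1, "fingers": -0.9}, {"x": -0.1, "y": -0.018, "z": -0.14, "spin": 0.2, "fingers": -0.9}, {"x": -0.15, "y": -0.027, "z": -0.14, "spin": 0.3, "fingers": -0.9}, {"x": -0.2, "y": -0.036, "z": -0.14, "spin": 0.4, "fingers": -0.9}, {"x": -0.25, "y": -0.045, "z": -0.14, "spin": 0.5, "fingers": -0.9}, {"x": -0.3, "y": -0.054, "z": -0.14, "spin": 0.6, "fingers": -0.9}, {"x": -0.35, "y": -0.063, "z": -0.14, "spin": 0.7, "fingers": -0.9}, {"x": -0.4, "y": -0.072, "z": -0.14, "spin": 0.8, "fingers": -0.9}]}}

```text
time_s: 24.32
tcp_pos: [0.5929, 0.127, 0.2158]
eef_rot: [180.0, -0.0, -134.0]
contact_force: [1.1, -1.3, -1.3]
gripper_width: 0.0272
gripper_force: 25.0
```

```bash
python3 -c "
from h import *
for i in range(3): cams.capture('wrist')
go(.6045,.2070,.124,-140.1)"
```

```text
shift [-0.0655  0.0465  0.0913] spin 0.112 t 24.48
```

Emit:
{"api": "drive_tool", "payload": {"rows": [{"x": -0.035, "y": 0.025, "z": 0.0, "spin": 0.06, "fingers": -0.9}, {"x": -0.0655, "y": 0.0465, "z": 0.0, "spin": 0.112, "fingers": -0.9}, {"x": -0.0655, "y": 0.0465, "z": 0.0, "spin": 0.112, "fingers": -0.9}, {"x": -0.0655, "y": 0.0465, "z": 0.03, "spin": 0.112, "fingers": -0.9}, {"x": -0.0655, "y": 0.0465, "z": 0.06, "spin": 0.112, "fingers": -0.9}, {"x": -0.0655, "y": 0.0465, "z": 0.09, "spin": 0.112, "fingers": -0.9}, {"x": -0.0655, "y": 0.0465, "z": 0.09, "spin": 0.112, "fingers": -0.9}, {"x": -0.0655, "y": 0.0465, "z": 0.09, "spin": 0.112, "fingers": -0.9}]}}

```text
time_s: 25.48
tcp_pos: [0.6056, 0.2043, 0.1273]
eef_rot: [-180.0, 0.1, -140.2]
contact_force: [0.6, 0.8, -0.5]
gripper_width: 0.0278
gripper_force: 25.0
```

```bash
python3 -c "
from h import *
for i in range(2): cams.capture('wrist')
go(.6045,.2070,.0737,-140.1)"
```

```text
shift [-0.0002  0.0025  0.0541] spin -0.003 t 25.57
```

Emit:
{"api": "drive_tool", "payload": {"rows": [{"x": 0, "y": 0.0025, "z": 0.025, "spin": 0, "fingers": -0.9}, {"x": 0, "y": 0.0025, "z": 0.042, "spin": 0, "fingers": -0.9}, {"x": 0, "y": 0.0025, "z": 0.05, "spin": 0, "fingers": -0.9}, {"x": 0, "y": 0.0025, "z": 0.053, "spin": 0, "fingers": -0.9}, {"x": 0, "y": 0.0025, "z": 0.054, "spin": 0, "fingers": -0.9}, {"x": 0, "y": 0.0025, "z": 0.054, "spin": 0, "fingers": -0.9}, {"x": 0, "y": 0.0025, "z": 0.054, "spin": 0, "fingers": -0.9}, {"x": 0, "y": 0.0025, "z": 0.054, "spin": 0, "fingers": -0.9}]}}

```text
time_s: 26.58
tcp_pos: [0.6035, 0.2068, 0.0739]
eef_rot: [-180.0, 0.0, -140.2]
contact_force: [-3.8, -0.6, 9.3]
gripper_width: 0.027
gripper_force: 25.0
```

```bash
python3 -c "
from h import *
for i in range(3):
  cams.capture('wrist');s=sensors.get_state();print(s['tcp_pos'],s['contact_force'])"
```

```text
[0.60350377 0.20679136 0.07393924] [-5.70623077 -1.81919105  8.77341979]
[0.6034934  0.20681283 0.07390167] [-5.02017136 -1.17537546  8.95649894]
[0.60350923 0.20681419 0.07397356] [-4.8055871  -0.11283745  8.81564486]
```

Emit:
{"api": "drive_tool", "payload": {"rows": [{"x": 0, "y": 0, "z": -0.0005, "spin": 0, "fingers": -0.9}, {"x": 0, "y": 0, "z": -0.0005, "spin": 0, "fingers": -0.2}, {"x": 0, "y": 0, "z": -0.0005, "spin": 0, "fingers": 0.1}, {"x": 0, "y": 0, "z": -0.0005, "spin": 0, "fingers": 0.2}, {"x": 0, "y": 0, "z": -0.0005, "spin": 0, "fingers": 0.2}, {"x": 0, "y": 0, "z": -0.02, "spin": 0, "fingers": 0.2}, {"x": 0, "y": 0, "z": -0.06, "spin": 0, "fingers": 0.2}, {"x": 0, "y": 0, "z": -0.12, "spin": 0, "fingers": 0.2}, {"x": 0.0, "y": -0.05, "z": -0.15, "spin": 0, "fingers": 0.2}, {"x": 0.0, "y": -0.1, "z": -0.15, "spin": 0, "fingers": 0.2}]}}

```text
time_s: 27.98
tcp_pos: [0.6694, 0.1301, 0.2263]
eef_rot: [-179.9, 0.4, -140.1]
contact_force: [0.7, 0.3, -0.4]
gripper_width: 0.0526
gripper_force: 0.0
```

Emit:
{"api": "drive_tool", "payload": {"rows": [{"x": 0.05, "y": -0.06, "z": 0, "spin": 0, "fingers": 0.2}, {"x": 0.1, "y": -0.12, "z": 0, "spin": 0, "fingers": 0.2}, {"x": 0.12, "y": -0.17, "z": 0, "spin": 0, "fingers": 0.2}, {"x": 0.14, "y": -0.2, "z": 0, "spin": 0, "fingers": 0.2}, {"x": 0.14, "y": -0.2, "z": 0, "spin": 0, "fingers": 0.2}, {"x": 0.14, "y": -0.2, "z": 0, "spin": 0, "fingers": 0.2}]}}

```text
time_s: 28.72
tcp_pos: [0.6874, -0.1138, 0.2217]
eef_rot: [180.0, -0.0, -140.3]
contact_force: [0.5, 0.3, 0.2]
gripper_width: 0.0525
gripper_force: 0.0
```

```bash
python3 - <<'E'
from h import *
c=cams.capture("scene");t=cams.capture("top")
print(sensors.get_state()["tcp_pos"],sensors.get_state()["time_s"])
a=cv2.resize(c["pixels"][120:200,240:380,::-1],(700,400),interpolation=cv2.INTER_CUBIC)
b=t["pixels"][130:260,120:240,::-1]
b=cv2.resize(b,(369,400),interpolation=cv2.INTER_CUBIC)
cv2.imwrite("pics/end.png",cv2.resize(np.hstack([a,b]),(800,300)))
E
```

```text
[ 0.68758204 -0.11245635  0.22204095] 28.825
```

View pics/end.png

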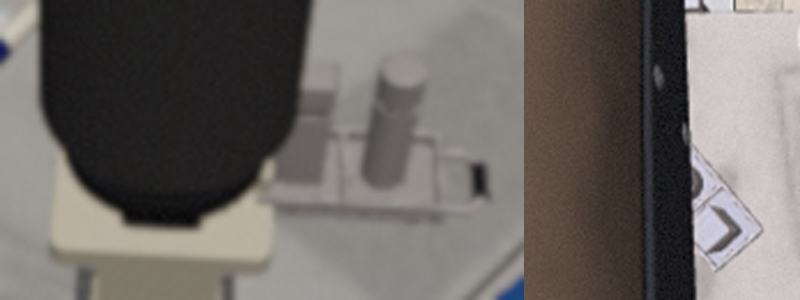

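The tall jar is in the last compartment with a slight slant in the view. I'll move the arm clear and check whether that is only perspective.

Emit:
{"api": "drive_tool", "payload": {"rows": [{"x": 0.05, "y": -0.04, "z": 0, "spin": 0, "fingers": 0.2}, {"x": 0.1, "y": -0.08, "z": 0, "spin": 0, "fingers": 0.2}, {"x": 0.15, "y": -0.12, "z": 0, "spin": 0, "fingers": 0.2}, {"x": 0.2, "y": -0.14, "z": 0, "spin": 0, "fingers": 0.2}, {"x": 0.25, "y": -0.14, "z": 0, "spin": 0, "fingers": 0.2}, {"x": 0.3, "y": -0.14, "z": 0, "spin": 0, "fingers": 0.2}, {"x": 0.3, "y": -0.14, "z": 0, "spin": 0, "fingers": 0.2}, {"x": 0.3, "y": -0.14, "z": 0, "spin": 0, "fingers": 0.2}]}}

```text
time_s: 29.82
tcp_pos: [0.5471, -0.412, 0.2225]
eef_rot: [-180.0, 0.0, -140.2]
contact_force: [-0.4, -0.0, -0.2]
gripper_width: 0.0522
gripper_force: 0.0
```

```bash
python3 - <<'E'
from h import *
c=cams.capture("scene");t=cams.capture("top")
C=np.array([.5371,.1503]);th=np.radians(39.87);u=np.array([np.cos(th),np.sin(th)])
def draw(c,x0,y0,w,h,s):
    a=cv2.resize(c["pixels"][y0:y0+h,x0:x0+w,::-1],None,fx=s,fy=s,interpolation=cv2.INTER_CUBIC)
    for x,H in ((-.087,.08),(-.029,.07),(.029,.088),(.087,.095)):
        p,q=(project(c,[[*(C+x*u),.01],[*(C+x*u),.01+H]])-[x0,y0]+.5)*s
        cv2.line(a,tuple(int(i) for i in p),tuple(int(i) for i in q),(0,0,255),1);cv2.circle(a,tuple(int(i) for i in q),3,(0,255,0),1)
    return a
a=draw(c,240,115,140,80,3.4);b=draw(t,125,135,110,120,2.8)
o=np.zeros((340,800,3),np.uint8);o[:a.shape[0],:a.shape[1]]=a;o[:b.shape[0],480:480+b.shape[1]]=b
cv2.imwrite("pics/end2.png",o);print(sensors.get_state()["tcp_pos"])
E
```

```text
[ 0.54760581 -0.41164767  0.22214104]
```

View pics/end2.png

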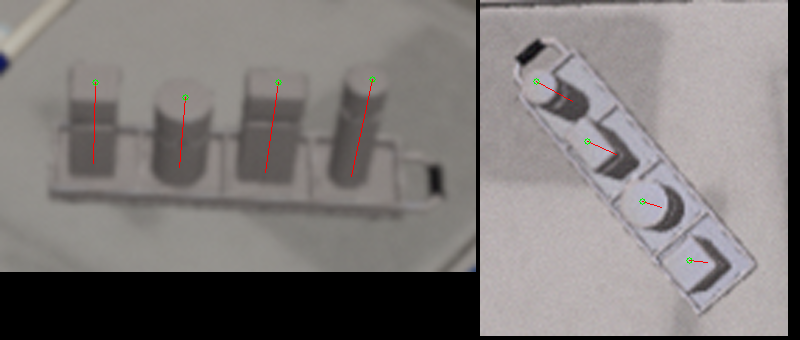

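The red lines drawn for upright, centred jars match all four jars in both views: top centres at (95,80), (185,95), (278,82) and (370,78). All four stand upright and within a few mm of centre, so the slant was only perspective.

```bash
python3 -c "
from plant import r
print(r.close_job())"
```

```text
the job is handed in; nothing more can be done
None
```

I moved all four steel jars into the carrier in mirrored order (square farthest from its handle, then short, flat and tall nearest it), with all four upright and released in the last camera check, and handed the job in at about 30 s on the robot clock; no verdict came back.

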